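# Knock out a transport wedge and close it away in its tub

### The arm

A 6-joint arm with a two-finger parallel gripper is mounted at the origin on the work surface. World frame = base frame: x ahead of the robot, y to its left, z up, the work surface at z = 0. Lengths are in m, angles in rad, forces in N, time in s.
With the tool pointing down it reaches from about 0.35 to 0.775 m from the base axis. Payload 7.3 kg.
Tool frame: the origin (TCP) lies between the finger pads; the fingertips stand 11 mm ahead of it and the grasp point (between the pads) lies 8 mm behind it; z points along the fingers, y is the line along which they close (so a half turn about z gives the same grasp; the last joint's range is limited). The gripper opens to 92 mm and grips with 3 to 60 N. Pads are 19 mm wide; open, the fingers measure 130 mm over their backs; the gripper's body (75 mm by 190 mm) begins 47 mm behind the grasp point.
Start: joints at [-1.474, 0.342, 1.524, -0, 1.275, -0.146], TCP at [0.126, -0.51, 0.238] pointing down, gripper open.
Joint ranges: [-2.53, 2.53], [-0.77, 2.02], [0.04, 2.7], [-1, 4.14], [0.28, 2.66], [-3.11, 3.11]. Speed limits (rad/s): [2.57, 2.57, 3.14, 3.14, 3.14, 3.14].

### API

Orientations are given as [roll, pitch, yaw] about the fixed x, y, z axes, in that order (R = Rz(yaw) Ry(pitch) Rx(roll)).
In Python, from workcell import arm, snapshot, camera_model, models gives the robot as it stands. The module is installed in compiled form; this text tells all that it offers.
- The arm moves only by the tool servo_tool, never from a script. Its arguments are lists of equal length, an entry for each row: "delta_pos": the shift along the tool's x, y, z in m, a list of three; "turn": the turn about the tool's z in degrees. In form: {"delta_pos": [[dx, dy, dz], ...], "turn": [turn, ...]}. A call has 1 to 10 rows; each row is the pose to reach, as a shift and turn from the pose commanded when the call began, along the tool's axes at that moment; what a row does not reach only later rows make up. A row lasts 1/12 s, in which the tool goes at most 41.7 mm and 7.16 degrees, less where a joint would pass 70% of its speed; a pose out of reach is approached as far as the arm can. A call with a gripper value outside its range is refused whole. "hand" is the finger opening in m, from 0 to 0.0918, set as the call begins (left out, the last holds). The fingers move at their own pace and stop on an object; "squeeze" is the grip in N (left out, the last holds). Time passes only in rows, so rows that repeat a pose let the fingers close. It gives the time, the measured TCP pose, the force, the opening and the grip force at its end, in the units of the state.
- arm.read_state(): the state, without advancing time (a new reading comes with each control period).
- snapshot(name): name is "side" or "top"; returns the picture (384x512x3 uint8, blue, green, red); there is no depth.
- camera_model(name): a dict with "fx", "fy", "cx", "cy" (pixels), "xyz" and "orientation" of the camera in the world. Camera axes: x right, y down, z forward; pixel columns grow to the right and rows downward; lengths in m; the calibration is good to about 2 mm. A picture is of the moment at which its call begins. camera_model takes no time and is no camera call.
- arm.finish_job(): hands the job in; it is judged then, once.
Trained networks look in the newest picture that a camera, given by its name, has taken for a name from the list of things; names that differ only in an ending like _2 or _b are one class to them, and where a whole thing is asked for, a point or a joint stands for the part that bears it (a point fixed in the world has none). Each returns a list of dicts, best first, with "confidence" (0 to 1); they miss things now and then, are a little off and sometimes report something else, mostly with a low value. They report only what shows in the picture. A call takes as long as a camera call.
- models.find_in(label, camera): "centre" ([x, y, z] in m, in the coordinates of the camera as it stood for that picture, good to about 4 mm: the middle of the surface that is visible of it).
- models.pinpoint(label, camera): "centre" ([x, y, z] in m, in the coordinates of the camera as it stood for that picture, good to about 4 mm: a listed point, or the origin of a listed thing).
The state is a dict: "clock": time; "joint_positions": joint angles; "qvel": joint speeds; "joint_torque": joint torques, N m; "ee_pos": TCP position; "tool_rot": TCP orientation; "ft_force": force on the tool from outside, world axes, zero at the start; "moment": the same for the moment, N m; "width": finger opening in m; "grasp_force": force on a finger pad.
Only numpy, scipy, OpenCV 4.12 (cv2) and the standard library are available. Lean on these libraries where they do the work, as an engineer would, in place of code of your own. Each camera call takes 0.05 s, during which the arm holds its last target. There are 200 camera calls.

### The job

The red transport wedge is jammed between the two ears of the green bracket: hold the wooden block and knock on the wedge's thin end with it until the wedge slides back and is loose, not touching the wedge with the fingers before then, and lay the block back flat on the bench. Then lift the wedge out, put it in the blue tub, and press the white lid onto the tub until both clips snap over it. Leave the other things on the bench where they are.

Things in the scene. Friction and masses are not known exactly. Their poses are not given: they have to be found in the camera images.
- bracket: Green cast clevis bracket on a plywood board 140 x 160 mm; immovable. Origin: centre of the board's underside, on the bench. Its y axis runs along the slot between its two ears, from the slot's narrow side (-y) to its wide side (+y). The ears stand at y = -22 to +22 mm, top 80 mm above the bench; over their outside bosses they measure 66 mm. The side flanges are 27 mm high, their bolt heads 35 mm.
- bed_mid (a point): Centre of the bracket's flat steel bed on which the wedge stands, between the ears, 40 mm above the bench; axes as the bracket's. Bed 64 mm (x) by 136 mm (y). The ears pinch the wedge springily: a push of about 8 to 20 N on its thin end, towards +y, starts it moving, and it comes free of the pinch after about 11 mm of travel. Pushing it towards -y only jams it tighter.
- wedge_mid (a point): Centre (half-way up) of the red wooden wedge, 130 g: 100 mm long (y axis; thin end at -y, thick end at +y), 45 mm high, tapering evenly from 20 mm wide (x) at the thin end to 34 mm at the thick end. It stands in the slot, axes along the bracket's; at the start this centre is 6 mm towards -y from the bed's centre: the thin end stands out 34 mm beyond the ears, the thick end 22 mm.
- block_mid (a point): Centre (half-way up) of the loose beech knocking block with two dark bands: 38 mm (x) by 100 mm (y, its long side) by 45 mm high, 200 g, lying flat on the bench.
- tub: Blue open tub, 160 mm (x) by 120 mm (y), 68 mm high, walls and floor 4 mm, screwed to the bench. Origin: centre of its underside, on the bench. At the middle of each short end (+x, -x) stands a grey spring clip, 30 mm wide, 89 mm high, flared outwards at the top, its nose 3 mm inwards over the rim. A lid pressed down (5 to 20 N in all) spreads the clips and they snap over its top.
- lid_grip (a point): Centre of the blue grip bar, 80 mm (x) by 26 mm (y) by 24 mm high, on the loose white lid (130 g). Plate 158 mm (x) by 118 mm (y), its top 12 mm below this point; under it a 14 mm deep rim, tapered inwards, enters the tub and centres the lid if it is let go and pressed on the bar. Point 31 mm above the bench as the lid lies there, 85 mm when home. Lid x goes along tub x, either way round.
- tape_roll: Bystander: orange roll of packing tape, 104 mm across, 48 mm high. Origin: centre of its underside.
- carton: Bystander: brown carton, 120 x 180 x 100 mm high. Origin: centre of its underside.
- clevis_pin: Bystander: steel clevis pin standing on its hexagon head, 32 mm across at the head, 20 mm at the shank, 65 mm high, in front of the bracket. Origin: centre of its underside.
- washer_jar: Bystander: jar with a black cap, 64 mm across, 85 mm high. Origin: centre of its underside.
- label_roll: Bystander: roll of white labels, 70 mm across, 50 mm high. Origin: centre of its underside.

How it is judged:
By the outcome, as a careful person would: the job done as asked, in the order asked, and still so for the second after the job is handed in, with the robot touching nothing.
It also fails if it takes over 70 s, if anything falls off the work surface, if the arm or the gripper's body presses on something with over 40 N, if the wrist force passes 120 N, or if a joint passes its speed limit or range.

## Working session

There is one attempt and no reset: what is moved stays moved. The work goes in short steps, Python scripts to look and compute and a tool call to move; the robot and the scene stay as the last step left them, time stands still between calls to the robot, and variables do not carry over. Pictures are saved under pics/ and viewed, at most 10 in all, crops included, and the job is handed in when it is done.

Besides the shell and the picture viewer there is one more tool, called after ">>>" as name([rows], argument=value, ...), one row to a line, values as JSON. servo_tool: Moves the arm, as the interface text tells. Its arguments: {"type":"object","properties":{"delta_pos":{"type":"array","items":{"type":"array","items":{"type":"number"}}},"turn":{"type":"array","items":{"type":"number"}},"hand":{"type":"number"},"squeeze":{"type":"number"}},"required":["delta_pos","turn"]}

```bash
mkdir -p pics
cat > h.py <<'E'
import numpy as np, cv2
from scipy.spatial.transform import Rotation as R
from workcell import arm, snapshot, camera_model, models
def cam(n):
    c=camera_model(n); o=np.array(c["orientation"],float)
    M=o if o.shape==(3,3) else R.from_euler('xyz',o).as_matrix()
    return c,np.array(c["xyz"]),M
def w(n,p): c,t,M=cam(n); return t+M@np.array(p)
def px2w(n,u,v,z):
    c,t,M=cam(n); d=M@np.array([(u-c["cx"])/c["fx"],(v-c["cy"])/c["fy"],1]); return t+d*(z-t[2])/d[2]
def w2px(n,p):
    c,t,M=cam(n); q=M.T@(np.array(p)-t); return [round(c["fx"]*q[0]/q[2]+c["cx"],1),round(c["fy"]*q[1]/q[2]+c["cy"],1)]
E
python3 - <<'E'
from h import *
for n in("top","side"):
    cv2.imwrite(f"pics/{n}0.png",snapshot(n)); print(n,camera_model(n))
    for l in ["bracket","bed_mid","wedge_mid","block_mid","tub","lid_grip","tape_roll","carton","clevis_pin","washer_jar","label_roll"]:
        r=models.pinpoint(l,n)
        print(l,[(np.round(w(n,d["centre"]),3).tolist(),round(d["confidence"],2)) for d in r[:2]])
print(arm.read_state())
E
```

```text
top {'fx': 434.3950108661387, 'fy': 434.3950108661387, 'cx': 256.25616308224124, 'cy': 187.15800690528852, 'xyz': array([0.49188149, 0.01192863, 1.06608118]), 'orientation': array([-3.03614247, -0.02038021, -1.58093338])}
bracket [([0.593, 0.052, -0.001], 0.84)]
bed_mid [([0.599, 0.057, 0.04], 0.92)]
wedge_mid [([0.602, 0.046, 0.064], 0.64)]
block_mid [([0.484, -0.158, 0.02], 0.78)]
tub [([0.538, -0.354, -0.001], 0.87)]
lid_grip [([0.502, 0.327, 0.03], 0.81)]
tape_roll [([0.767, 0.129, -0.003], 0.89), ([0.601, 0.053, 0.038], 0.18)]
carton [([0.779, -0.125, -0.002], 0.85)]
clevis_pin [([0.41, 0.065, -0.0], 0.42)]
washer_jar [([0.712, 0.263, 0.002], 0.55)]
label_roll [([0.772, 0.019, -0.005], 0.57)]
side {'fx': 397.9503597917388, 'fy': 397.9503597917388, 'cx': 252.91529341318775, 'cy': 187.6836952931732, 'xyz': array([ 0.43126901, -0.64622221,  0.67645035]), 'orientation': array([-2.31289354, -0.00805084, -0.24506174])}
bracket [([0.594, 0.051, -0.002], 0.79), ([0.595, 0.049, 0.061], 0.67)]
bed_mid [([0.597, 0.053, 0.041], 0.64)]
wedge_mid [([0.599, 0.052, 0.061], 0.58)]
block_mid [([0
[... 420 characters left out ...]
k': 1.2, 'joint_positions': array([-1.47398610e+00,  3.41971341e-01,  1.52407910e+00,  2.05276894e-05,
        1.27533891e+00, -1.45973082e-01]), 'qvel': array([-1.11518122e-03, -2.47334779e-05,  1.90531344e-03,  4.50771872e-04,
        1.47188298e-03, -5.93415972e-04]), 'joint_torque': array([-9.40705468e-04, -4.31139314e+01, -2.44482404e+01,  7.18676113e-02,
        4.82109364e-02, -5.66343729e-06]), 'ee_pos': array([ 0.12625853, -0.50963969,  0.2377627 ]), 'tool_rot': array([3.14138866e+00, 1.01401746e-05, 2.42777337e-01]), 'ft_force': array([-0.24900367, -0.06443774, -0.04930228]), 'moment': array([ 0.00827325, -0.00387121,  0.00536223]), 'grasp_force': 0.0, 'width': 0.09151766896261544}
```

View pics/top0.png

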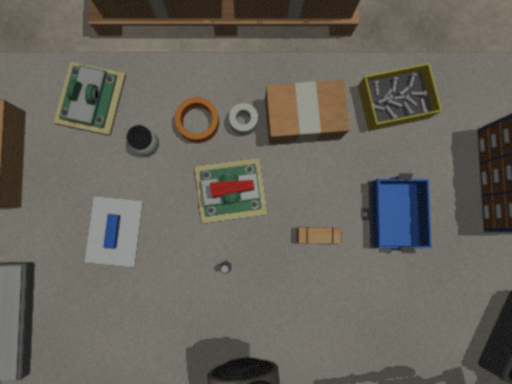

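View pics/side0.png

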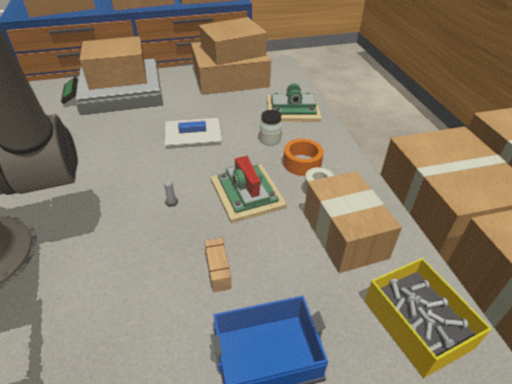

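The top view shows the bracket at about (231,190), the red wedge near-horizontal at (231,188), the block at (319,236), the tub at (402,213) and the lid at (112,232). Next I need the yaws and which end of the wedge is thin.

Run:
```python
from h import *
im=cv2.imread("pics/top0.png"); b,g,r=[im[...,i].astype(int) for i in range(3)]
def rect(mask,z,name,box):
    m=np.zeros(mask.shape,np.uint8); x0,y0,x1,y1=box; m[y0:y1,x0:x1]=mask[y0:y1,x0:x1]
    n,l,s,_=cv2.connectedComponentsWithStats(m); k=1+np.argmax(s[1:,4]); 
    ys,xs=np.where(l==k)
    P=np.array([px2w("top",x,y,z)[:2] for x,y in zip(xs,ys)],np.float32)
    c,sz,a=cv2.minAreaRect(P); print(name,np.round(c,4),np.round(sz,4),a); return P
W=rect((r>120)&(g<70)&(b<70),.085,"wedge",(190,150,275,225))
c=W.mean(0); u=np.linalg.svd(W-c,full_matrices=False)[2][0]; u=u*np.sign(u[1])
t=(W-c)@u; s=(W-c)@np.array([-u[1],u[0]])
print("axis",u,"yaw of +-y",np.degrees(np.arctan2(-u[0],u[1])))
for lo in np.arange(-.05,.05,.0125):
    q=s[(t>=lo)&(t<lo+.0125)]; print(round(lo,4),len(q),round(np.ptp(q),4) if len(q) else 0)
rect((r>b+50)&(r>110),.045,"block",(285,215,355,255))
rect((b>g+40)&(b>60)&(r<90),.068,"tub",(350,165,450,265))
rect((b>g+40)&(b>60)&(r<90),.043,"lidbar",(90,195,135,260))
rect((r>120)&(g>120)&(b>110),.019,"lid",(75,185,150,280))
o=np.hstack([cv2.resize(im[150:230,185:285],None,fx=5,fy=5,interpolation=cv2.INTER_CUBIC)[:,:],cv2.resize(im[210:260,290:350],(400,400),interpolation=cv2.INTER_CUBIC)[:,:290]])
cv2.imwrite("pics/crop.png",o)
```

```text
wedge [0.599  0.0474] [0.0281 0.0969] 9.109305381774902
axis [-0.11609802  0.99323773] yaw of +-y 6.6669607
-0.05 44 0.0173
-0.0375 50 0.0195
-0.025 53 0.0215
-0.0125 56 0.0221
-0.0 61 0.0252
0.0125 68 0.0277
0.025 69 0.0286
0.0375 37 0.0277
block [ 0.4859 -0.1572] [0.0545 0.0326] 89.39568328857422
tub [ 0.5354 -0.3293] [0.0783 0.1571] 89.6410903930664Traceback (most recent call last):
  File "<stdin>", line 17, in <module>
  File "<stdin>", line 7, in rect
  File "h.py", line 10, in px2w
    c,t,M=cam(n); d=M@np.array([(u-c["cx"])/c["fx"],(v-c["cy"])/c["fy"],1]); return t+d*(z-t[2])/d[2]
          ~~~^^^
  File "h.py", line 5, in cam
    c=camera_model(n); o=np.array(c["orientation"],float)
ValueError: time passes only in moves, steps and waits
```

```bash
sed -i 's/^def cam(n):/from functools import lru_cache\n@lru_cache(None)\ndef cam(n):/' h.py
python3 - <<'E'
from h import *
im=cv2.imread("pics/top0.png"); b,g,r=[im[...,i].astype(int) for i in range(3)]
def rect(mask,z,name,box):
    m=np.zeros(mask.shape,np.uint8); x0,y0,x1,y1=box; m[y0:y1,x0:x1]=mask[y0:y1,x0:x1]
    m=cv2.morphologyEx(m,cv2.MORPH_CLOSE,np.ones((7,7)))
    n,l,s,_=cv2.connectedComponentsWithStats(m); k=1+np.argmax(s[1:,4]); 
    ys,xs=np.where(l==k)
    P=np.array([px2w("top",x,y,z)[:2] for x,y in zip(xs,ys)],np.float32)
    c,sz,a=cv2.minAreaRect(P); print(name,np.round(c,4),np.round(sz,4),a); return P
rect((r>b+40)&(r>90),.045,"block",(290,220,350,250))
rect((b>g+30)&(r<90),.068,"tub",(350,165,450,265))
rect((b>g+30)&(r<90),.043,"lidbar",(90,195,135,260))
rect((r>110)&(g>110)&(b>100),.019,"lid",(75,185,150,280))
rect((r>b+25)&(g>b+25),.01,"board",(190,150,275,230))
o=np.hstack([cv2.resize(im[150:230,185:285],None,fx=5,fy=5,interpolation=cv2.INTER_CUBIC)[:,:],cv2.resize(im[210:260,290:350],(400,400),interpolation=cv2.INTER_CUBIC)[:,:290]])
cv2.imwrite("pics/crop.png",o)
E
```

```text
block [ 0.4852 -0.1559] [0.0991 0.0365] 87.80903625488281
tub [ 0.5351 -0.349 ] [0.1233 0.1617] 89.30294036865234
lidbar [0.5004 0.3297] [0.026  0.0772] 83.35494995117188
lid [0.4989 0.3351] [0.2274 0.1771] 0.9007803201675415
board [0.5973 0.0526] [0.14   0.1597] 7.297299861907959
```

View pics/crop.png

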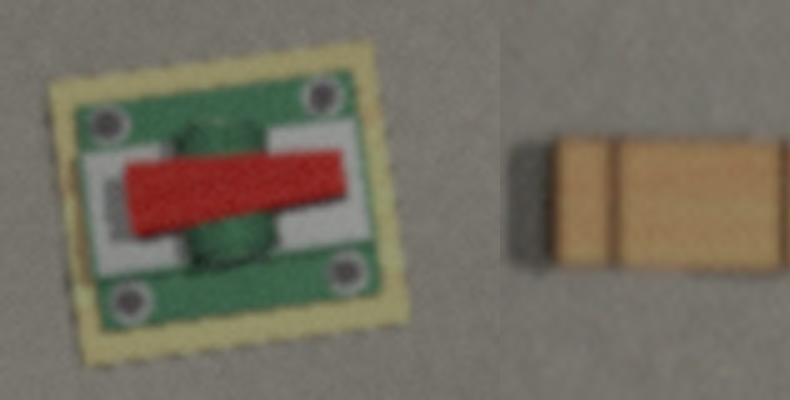

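The crop shows the wedge tapering to the right, so its thin end is at world -y and the bracket yaw is about +7°. The block lies with its long side along y. All of it agrees with the networks.

```bash
cat >> h.py <<'E'
def go(x,y,z,yaw,p=None,psi=None):
    s=arm.read_state(); p=np.array(s["ee_pos"] if p is None else p); psi=s["tool_rot"][2] if psi is None else np.radians(psi)
    d=np.array([x,y,z])-p; c,q=np.cos(psi),np.sin(psi)
    t=(np.degrees(psi)-yaw+180)%360-180
    print("delta",np.round([c*d[0]+q*d[1],q*d[0]-c*d[1],-d[2]],4).tolist(),"turn",round(t,2))
E
python3 -c "
from h import *
go(.484,-.156,.12,87.8)"
```

```text
delta [0.4323, -0.2573, 0.1178] turn -73.89
```

>>> servo_tool([
  [0.035, -0.021, 0.009],
  [0.07, -0.042, 0.018],
  [0.105, -0.063, 0.027],
  [0.14, -0.084, 0.036],
  [0.175, -0.104, 0.045],
  [0.21, -0.125, 0.054],
  [0.245, -0.146, 0.063],
  [0.28, -0.167, 0.072],
  [0.315, -0.188, 0.08],
  [0.35, -0.208, 0.09],
], turn=[-7, -14, -21, -28, -35, -42, -49, -56, -63, -70], hand=0.07)

```text
clock: 2.03
ee_pos: [0.417, -0.2222, 0.1478]
tool_rot: [3.141, 0.001, 1.471]
ft_force: [0.8, -0.7, -0.2]
width: 0.0699
grasp_force: 0.0
```

```bash
python3 -c "
from h import *
go(.484,-.156,.12,87.8); print(arm.read_state()['ft_force'])"
```

```text
delta [0.0726, 0.06, 0.0278] turn -3.55
[ 0.81970454 -0.6624878  -0.22236492]
```

>>> servo_tool([
  [0.037, 0.03, 0.014],
  [0.073, 0.06, 0.028],
  [0.073, 0.06, 0.06],
  [0.073, 0.06, 0.09],
  [0.073, 0.06, 0.115],
  [0.073, 0.06, 0.13],
  [0.073, 0.06, 0.13],
  [0.073, 0.06, 0.13],
], turn=[-2, -3.5, -3.5, -3.5, -3.5, -3.5, -3.5, -3.5])

```text
clock: 2.7
ee_pos: [0.4829, -0.1575, 0.0174]
tool_rot: [-3.14, -0.001, 1.526]
ft_force: [-0.2, -0.3, 0.0]
width: 0.0698
grasp_force: 0.0
```

>>> servo_tool([
  [0, 0, 0],
  [0, 0, 0],
  [0, 0, 0],
  [0, 0, 0],
  [0, 0, 0],
  [0, 0, 0],
], turn=[0, 0, 0, 0, 0, 0], hand=0.02, squeeze=50)

```text
clock: 3.2
ee_pos: [0.484, -0.158, 0.0186]
tool_rot: [3.139, 0.001, 1.526]
ft_force: [1.8, -0.4, 3.7]
width: 0.0375
grasp_force: 49.9
```

```bash
python3 -c "
from h import *
s=arm.read_state(); print(s['ee_pos'],s['width'],s['grasp_force'],s['ft_force'])
cv2.imwrite('pics/side1.png',snapshot('side')[150:340,100:400])
# block front face aim: block centre at bracket y=-125 then
y=np.radians(7.3); v=np.array([-np.sin(y),np.cos(y)]); print(np.array([.598,.0535])-.125*v)
"
```

```text
[ 0.48397157 -0.15802063  0.01858136] 0.03754817438838787 49.931766986846924 [ 1.8185334  -0.43908742  3.65094219]
[ 0.61388308 -0.07048681]
```

View pics/side1.png

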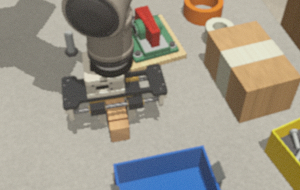

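The block is held between the pads (crop around (118,115)) with width 37.5 mm. Lifting it and moving it in line with the wedge's thin end.

```bash
python3 -c "
from h import *
go(.6142,-.0725,.062,97.3)"
```

```text
delta [0.0914, 0.1262, -0.0434] turn -9.89
```

>>> servo_tool([
  [0, 0, -0.03],
  [0, 0, -0.06],
  [0.0, 0.02, -0.085],
  [0.02, 0.05, -0.085],
  [0.045, 0.08, -0.085],
  [0.07, 0.105, -0.085],
  [0.0914, 0.126, -0.08],
  [0.0914, 0.126, -0.06],
  [0.0914, 0.126, -0.045],
  [0.0914, 0.126, -0.0434],
], turn=[0, 0, -3, -6, -9.9, -9.9, -9.9, -9.9, -9.9, -9.9])

```text
clock: 4.08
ee_pos: [0.6107, -0.0707, 0.0573]
tool_rot: [-3.134, -0.003, 1.7]
ft_force: [-1.3, -0.2, -2.4]
width: 0.0379
grasp_force: 49.9
```

```bash
python3 -c "
from h import *
s=arm.read_state(); print(s['ee_pos'],np.degrees(s['tool_rot']),s['width'],s['grasp_force'],s['ft_force'])
go(.6142,-.0725,.062,97.3)
for n in('top','side'):
    im=snapshot(n); cv2.imwrite(f'pics/{n}2.png',im)
    for l in ('wedge_mid','block_mid'):
        print(n,l,[(np.round(w(n,d['centre']),4),round(d['confidence'],2)) for d in models.pinpoint(l,n)[:1]])
a=cv2.imread('pics/top2.png')[140:250,180:330]; b=cv2.imread('pics/side2.png')[130:260,160:330]
cv2.imwrite('pics/c2.png',np.hstack([cv2.resize(a,(400,300),interpolation=2),cv2.resize(b,(392,300),interpolation=2)]))
"
```

```text
[ 0.61070081 -0.07070911  0.05730127] [-1.79586789e+02 -1.45887722e-01  9.73798262e+01] 0.037894230866757764 49.92721438407898 [-1.29958582 -0.24771699 -2.36710448]
delta [-0.0022, 0.0032, -0.0047] turn 0.08
top wedge_mid [(array([0.5995, 0.0487, 0.0611]), 0.58)]
top block_mid [(array([ 0.6092, -0.0691,  0.0587]), 0.64)]
side wedge_mid [(array([ 0.4099,  0.066 , -0.0008]), 0.55)]
side block_mid [(array([ 0.6089, -0.0723,  0.0687]), 0.95)]
```

View pics/c2.png

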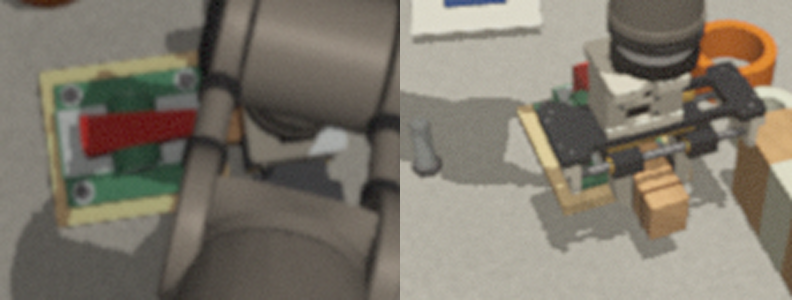

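The block hangs level in front of the wedge's thin end, and the carton at right stays clear. Trimming the position, then pushing.

>>> servo_tool([
  [0, 0.002, -0.001],
  [0, 0.002, -0.001],
  [0, 0.002, -0.001],
], turn=[0, 0, 0])

```text
clock: 4.63
ee_pos: [0.6155, -0.0719, 0.0628]
tool_rot: [3.14, 0.0, 1.698]
ft_force: [0.5, 0.5, -2.0]
width: 0.0383
grasp_force: 49.9
```

```bash
python3 -c "
from h import *
y=np.radians(7.3); v=np.array([-np.sin(y),np.cos(y)]);n=np.array([np.cos(y),np.sin(y)])
e=arm.read_state()['ee_pos'];d=e[:2]-np.array([.598,.0535]); print(e,'bracket xy',d@n,d@v)"
```

```text
[ 0.61549863 -0.07189774  0.06282307] bracket xy 0.0014231782090029744 -0.12660478024582558
```

>>> servo_tool([
  [0.006, 0, 0],
  [0.012, 0, 0],
  [0.016, 0, 0],
  [0.019, 0, 0],
  [0.022, 0, 0],
  [0.024, 0, 0],
  [0.026, 0, 0],
  [0.028, 0, 0],
], turn=[0, 0, 0, 0, 0, 0, 0, 0])

```text
clock: 5.3
ee_pos: [0.6112, -0.0453, 0.0623]
tool_rot: [-3.141, 0.003, 1.699]
ft_force: [-2.0, -6.2, -1.3]
width: 0.038
grasp_force: 49.9
```

>>> servo_tool([
  [0.002, 0, 0],
  [0.004, 0, 0],
  [0.006, 0, 0],
  [0.008, 0, 0],
  [0.01, 0, 0],
  [0.012, 0, 0],
  [0.013, 0, 0],
  [0.014, 0, 0],
  [0.014, 0, 0],
], turn=[0, 0, 0, 0, 0, 0, 0, 0, 0])

```text
clock: 6.05
ee_pos: [0.6098, -0.0296, 0.0622]
tool_rot: [3.141, -0.0, 1.699]
ft_force: [0.3, -0.1, -2.4]
width: 0.0376
grasp_force: 49.9
```

>>> servo_tool([
  [-0.005, 0, 0],
  [-0.02, 0, 0],
  [-0.045, 0, 0],
  [-0.07, 0, -0.005],
  [-0.09, 0, -0.02],
  [-0.09, 0, -0.03],
], turn=[0, 0, 0, 0, 0, 0])

```text
clock: 6.55
ee_pos: [0.6219, -0.1249, 0.093]
tool_rot: [3.14, 0.002, 1.694]
ft_force: [1.1, -0.5, -1.2]
width: 0.0376
grasp_force: 49.9
```

```bash
python3 -c "
from h import *
s=arm.read_state(); print(s['ee_pos'],s['ft_force'],s['width'])
im=snapshot('top'); cv2.imwrite('pics/top3.png',im); b,g,r=[im[...,i].astype(int) for i in range(3)]
m=((r>120)&(g<70)&(b<70)); m[:150]=m[225:]=0; m[:,:190]=m[:,275:]=0
ys,xs=np.where(m); P=np.array([px2w('top',x,y,.085)[:2] for x,y in zip(xs,ys)],np.float32); print(cv2.minAreaRect(P))
for n in('top',): print([(np.round(w(n,d['centre']),4),round(d['confidence'],2)) for d in models.pinpoint('wedge_mid',n)[:1]])
go(.484,-.158,.10,87.4)"
```

```text
[ 0.62185616 -0.12488113  0.09297916] [ 1.12100037 -0.50125479 -1.16790186] 0.03763468582077238
((0.5906102657318115, 0.08278641849756241), (0.029931293800473213, 0.07227882742881775), 6.744268894195557)
[(array([0.5956, 0.0731, 0.0626]), 0.98)]
delta [-0.0189, -0.1418, -0.0059] turn 9.77
```

The wedge moved about 24 mm towards +y, to y ≈ 0.072, and the push force is gone, so it is loose. Laying the block back.

>>> servo_tool([
  [-0.004, -0.03, 0],
  [-0.008, -0.065, 0],
  [-0.012, -0.1, 0],
  [-0.016, -0.13, 0],
  [-0.019, -0.142, 0.0],
  [-0.019, -0.142, 0.025],
  [-0.019, -0.142, 0.045],
  [-0.019, -0.142, 0.06],
  [-0.019, -0.142, 0.066],
  [-0.019, -0.142, 0.066],
], turn=[3, 6, 9.8, 9.8, 9.8, 9.8, 9.8, 9.8, 9.8, 9.8])

```text
clock: 7.48
ee_pos: [0.4817, -0.1553, 0.0247]
tool_rot: [-3.138, -0.001, 1.528]
ft_force: [-0.4, 0.0, -2.9]
width: 0.038
grasp_force: 49.9
```

```bash
python3 -c "
from h import *
print(arm.read_state()['ee_pos'],arm.read_state()['ft_force']);go(.484,-.158,.0186,87.4)"
```

```text
[ 0.48174449 -0.15530359  0.02473636] [-0.428787    0.01324506 -2.87729446]
delta [-0.0026, 0.0024, 0.0061] turn 0.14
```

>>> servo_tool([
  [0, 0, 0.003],
  [0, 0, 0.006],
  [0, 0, 0.008],
  [0, 0, 0.008],
  [0, 0, 0.008],
], turn=[0, 0, 0, 0, 0])

```text
clock: 7.9
ee_pos: [0.4831, -0.1563, 0.0186]
tool_rot: [3.141, 0.0, 1.527]
ft_force: [0.4, 0.2, -1.4]
width: 0.038
grasp_force: 49.9
```

>>> servo_tool([
  [0, 0, 0.001],
  [0, 0, 0.001],
  [0, 0, 0.001],
], turn=[0, 0, 0])

```text
clock: 8.15
ee_pos: [0.4831, -0.1563, 0.0186]
tool_rot: [3.14, 0.001, 1.527]
ft_force: [-3.1, 1.5, 9.1]
width: 0.038
grasp_force: 49.9
```

>>> servo_tool([
  [0, 0, 0],
  [0, 0, 0],
  [0, 0, 0],
  [0, 0, 0],
  [0, 0, -0.01],
  [0, 0, -0.03],
  [0, 0, -0.06],
  [0, 0, -0.09],
  [0, 0, -0.11],
  [0, 0, -0.11],
], turn=[0, 0, 0, 0, 0, 0, 0, 0, 0, 0], hand=0.07)

```text
clock: 8.98
ee_pos: [0.4851, -0.1573, 0.1321]
tool_rot: [3.134, 0.004, 1.527]
ft_force: [1.6, -0.3, 0.1]
width: 0.0705
grasp_force: 0.0
```

```bash
python3 -c "
from h import *
y=np.radians(7.3); v=np.array([-np.sin(y),np.cos(y)])
t=np.array([.598,.0535])+.037*v; print(t, arm.read_state()['ee_pos'])
im=snapshot('side'); cv2.imwrite('pics/side4.png',im)
print([(np.round(w('side',d['centre']),4),round(d['confidence'],2)) for l in('block_mid','wedge_mid') for d in models.pinpoint(l,'side')[:1]])
go(t[0],t[1],.16,97.3)"
```

```text
[0.59329861 0.09020009] [ 0.485094   -0.15731896  0.13205643]
[(array([ 0.4753, -0.1559,  0.0221]), 0.79), (array([0.5915, 0.0734, 0.0617]), 0.78)]
delta [0.2508, 0.1001, -0.033] turn -9.79
```

>>> servo_tool([
  [0.03, 0.012, -0.01],
  [0.065, 0.026, -0.02],
  [0.1, 0.04, -0.03],
  [0.135, 0.054, -0.033],
  [0.17, 0.068, -0.033],
  [0.205, 0.082, -0.033],
  [0.235, 0.094, -0.033],
  [0.251, 0.1, -0.033],
  [0.251, 0.1, -0.033],
  [0.251, 0.1, -0.033],
], turn=[-2, -4, -6, -8, -9.8, -9.8, -9.8, -9.8, -9.8, -9.8])

```text
clock: 9.97
ee_pos: [0.5927, 0.0909, 0.1582]
tool_rot: [-3.138, 0.0, 1.7]
ft_force: [-0.4, -1.3, 0.3]
width: 0.0697
grasp_force: 0.0
```

```bash
python3 -c "
from h import *
go(.5933,.0902,.058,97.3)
im=snapshot('side'); cv2.imwrite('pics/side5.png',cv2.resize(im[120:280,160:320],(600,600),interpolation=2))"
```

```text
delta [-0.0007, 0.0005, 0.1002] turn 0.13
```

View pics/side5.png

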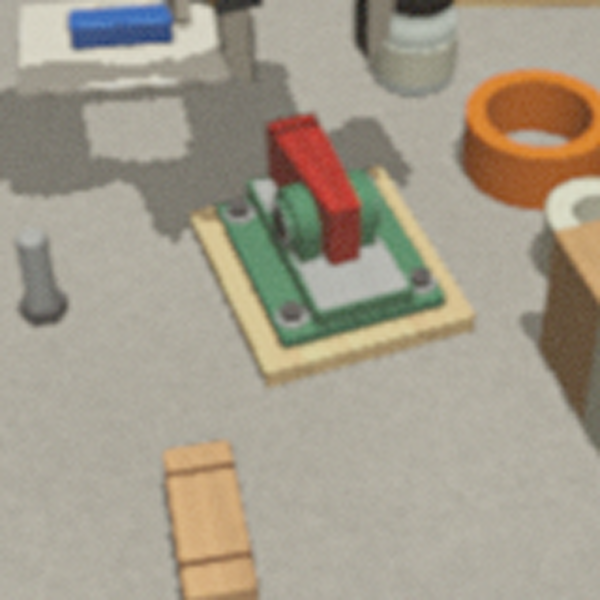

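The wedge stands in the slot with its thin end (345,235) just outside the ears, and the block lies flat at (210,520). Descending to grip the thick end.

>>> servo_tool([
  [0, 0, 0.03],
  [0, 0, 0.06],
  [0, 0, 0.085],
  [0, 0, 0.097],
  [0, 0, 0.1],
  [0, 0, 0.1],
  [0, 0, 0.1],
], turn=[0, 0, 0, 0, 0, 0, 0])

```text
clock: 10.6
ee_pos: [0.594, 0.0893, 0.0609]
tool_rot: [3.141, 0.0, 1.697]
ft_force: [-0.5, 1.1, 0.3]
width: 0.0698
grasp_force: 0.0
```

>>> servo_tool([
  [0, 0, 0],
  [0, 0, 0],
  [0, 0, 0],
  [0, 0, 0],
  [0, 0, 0],
  [0, 0, 0],
], turn=[0, 0, 0, 0, 0, 0], hand=0.01, squeeze=40)

```text
clock: 11.1
ee_pos: [0.5937, 0.0903, 0.0604]
tool_rot: [3.141, 0.0, 1.699]
ft_force: [-1.4, 0.2, -0.4]
width: 0.0344
grasp_force: 0.0
```

>>> servo_tool([
  [0, 0, 0],
  [0, 0, 0],
  [0, 0, 0],
  [0, 0, 0],
], turn=[0, 0, 0, 0])

```text
clock: 11.43
ee_pos: [0.5933, 0.0904, 0.0602]
tool_rot: [-3.141, -0.0, 1.698]
ft_force: [-3.3, 1.0, 2.4]
width: 0.0302
grasp_force: 39.9
```

>>> servo_tool([
  [0, 0, -0.01],
  [0, 0, -0.02],
  [0, 0, -0.035],
  [0, 0, -0.055],
  [0, 0, -0.08],
  [0, 0, -0.105],
  [0, 0, -0.12],
  [0, 0, -0.12],
  [0, 0, -0.12],
], turn=[0, 0, 0, 0, 0, 0, 0, 0, 0])

```text
clock: 12.18
ee_pos: [0.5941, 0.0901, 0.1813]
tool_rot: [3.139, 0.0, 1.698]
ft_force: [0.2, 0.7, -2.0]
width: 0.0298
grasp_force: 39.9
```

```bash
python3 -c "
from h import *
go(.555,-.351,.2,0)
for n in('side','top'):
  im=snapshot(n); cv2.imwrite(f'pics/{n}6.png',im)
  print([(np.round(w(n,d['centre']),4),round(d['confidence'],2)) for d in models.pinpoint('wedge_mid',n)[:1]])"
```

```text
delta [-0.4326, -0.0949, -0.0187] turn 97.31
[(array([0.5923, 0.0749, 0.1827]), 0.69)]
[]
```

>>> servo_tool([
  [-0.03, -0.006, -0.005],
  [-0.062, -0.013, -0.01],
  [-0.093, -0.02, -0.015],
  [-0.124, -0.027, -0.018],
  [-0.155, -0.034, -0.018],
  [-0.186, -0.041, -0.018],
  [-0.217, -0.048, -0.018],
  [-0.248, -0.054, -0.018],
  [-0.279, -0.061, -0.018],
  [-0.31, -0.068, -0.018],
], turn=[7, 14, 21, 28, 35, 42, 49, 56, 63, 70])

```text
clock: 13.22
ee_pos: [0.5649, -0.2273, 0.1969]
tool_rot: [-3.14, 0.001, 0.471]
ft_force: [1.0, 0.7, -0.8]
width: 0.0302
grasp_force: 39.9
```

```bash
python3 -c "
from h import *
go(.555,-.351,.13,0)"
```

```text
delta [-0.0649, 0.1058, 0.0669] turn 26.96
```

>>> servo_tool([
  [-0.016, 0.026, 0],
  [-0.032, 0.052, 0],
  [-0.048, 0.079, 0.01],
  [-0.065, 0.106, 0.03],
  [-0.065, 0.106, 0.05],
  [-0.065, 0.106, 0.06],
  [-0.065, 0.106, 0.06],
  [-0.065, 0.106, 0.06],
], turn=[7, 14, 21, 27, 27, 27, 27, 27])

```text
clock: 13.88
ee_pos: [0.5564, -0.3488, 0.1375]
tool_rot: [-3.14, 0.002, 0.007]
ft_force: [0.5, 1.1, -1.8]
width: 0.0299
grasp_force: 39.9
```

```bash
python3 -c "
from h import *
go(.555,-.351,.029,0)
n='side'; im=snapshot(n); cv2.imwrite('pics/side7.png',cv2.resize(im[200:384,170:370],None,fx=3,fy=3))
for l in('wedge_mid','tub'): print([(np.round(w(n,d['centre']),4),round(d['confidence'],2)) for d in models.pinpoint(l,n)[:1]])"
```

```text
delta [-0.0015, 0.0022, 0.1085] turn 0.39
[(array([ 0.5326, -0.3436,  0.143 ]), 0.91)]
[(array([ 0.5353, -0.3491, -0.    ]), 0.77)]
```

View pics/side7.png

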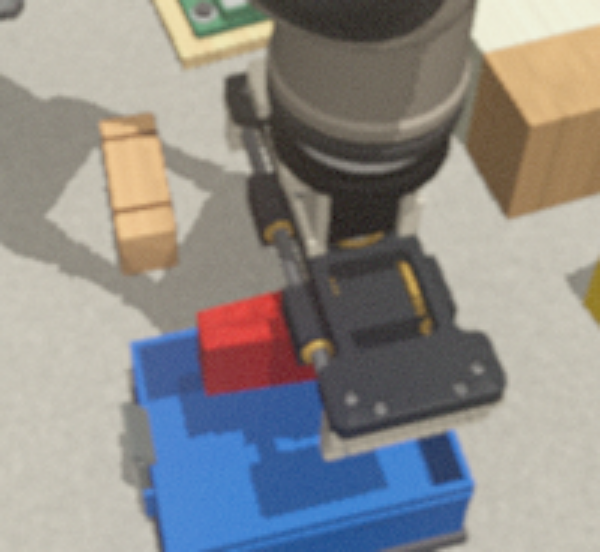

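The wedge hangs level over the tub, between the clips. Lowering it in.

>>> servo_tool([
  [-0.0015, 0.002, 0.02],
  [-0.0015, 0.002, 0.045],
  [-0.0015, 0.002, 0.07],
  [-0.0015, 0.002, 0.09],
  [-0.0015, 0.002, 0.102],
  [-0.0015, 0.002, 0.108],
  [-0.0015, 0.002, 0.11],
  [-0.0015, 0.002, 0.11],
  [-0.0015, 0.002, 0.11],
], turn=[0, 0, 0, 0, 0, 0, 0, 0, 0])

```text
clock: 14.78
ee_pos: [0.5558, -0.3525, 0.0297]
tool_rot: [3.14, -0.002, 0.006]
ft_force: [-0.5, -0.0, -1.0]
width: 0.0305
grasp_force: 39.9
```

>>> servo_tool([
  [0, 0, 0.001],
  [0, 0, 0.002],
  [0, 0, 0.003],
  [0, 0, 0.004],
  [0, 0, 0.004],
], turn=[0, 0, 0, 0, 0])

```text
clock: 15.2
ee_pos: [0.555, -0.352, 0.0243]
tool_rot: [3.141, -0.0, 0.005]
ft_force: [0.5, -0.1, -1.3]
width: 0.0305
grasp_force: 39.9
```

>>> servo_tool([
  [0, 0, 0],
  [0, 0, 0],
  [0, 0, 0],
  [0, 0, -0.01],
  [0, 0, -0.025],
  [0, 0, -0.045],
  [0, 0, -0.08],
  [0, 0, -0.12],
  [0, 0, -0.15],
  [0, 0, -0.17],
], turn=[0, 0, 0, 0, 0, 0, 0, 0, 0, 0], hand=0.045)

```text
clock: 16.03
ee_pos: [0.5559, -0.3526, 0.1995]
tool_rot: [3.138, -0.005, 0.006]
ft_force: [0.3, 0.2, 0.1]
width: 0.0451
grasp_force: 0.0
```

```bash
python3 -c "
from h import *
go(.5005,.329,.15,-6.65)
for n in('side','top'):
  im=snapshot(n); cv2.imwrite(f'pics/{n}8.png',im)
  for l in('wedge_mid','tub'): print([(np.round(w(n,d['centre']),4),round(d['confidence'],2)) for d in models.pinpoint(l,n)[:1]])"
```

```text
delta [-0.0517, -0.6819, 0.0495] turn 6.97
[(array([ 0.5326, -0.3473,  0.0272]), 0.86)]
[(array([ 0.5365, -0.3506, -0.0012]), 0.86)]
[(array([ 0.5372, -0.3501,  0.0285]), 0.91)]
[(array([ 5.363e-01, -3.539e-01,  3.000e-04]), 0.58)]
```

Wedge stands in the tub. Moving to the lid.

>>> servo_tool([
  [-0.002, -0.03, 0],
  [-0.005, -0.065, 0],
  [-0.008, -0.1, 0],
  [-0.011, -0.14, 0],
  [-0.014, -0.18, 0],
  [-0.017, -0.22, 0],
  [-0.02, -0.26, 0],
  [-0.023, -0.3, 0],
  [-0.026, -0.34, 0],
  [-0.029, -0.38, 0],
], turn=[1, 2, 3, 4, 5, 6, 7, 7, 7, 7], hand=0.06)

```text
clock: 17.17
ee_pos: [0.5227, 0.0297, 0.1929]
tool_rot: [3.141, 0.003, -0.117]
ft_force: [1.1, 0.9, 0.1]
width: 0.0599
grasp_force: 0.0
```

```bash
python3 -c "
from h import *
go(.5005,.329,.10,-6.65)"
```

```text
delta [-0.0569, -0.2946, 0.0929] turn -0.05
```

>>> servo_tool([
  [-0.008, -0.04, 0],
  [-0.016, -0.08, 0],
  [-0.023, -0.12, 0.01],
  [-0.031, -0.16, 0.03],
  [-0.038, -0.2, 0.05],
  [-0.046, -0.24, 0.07],
  [-0.053, -0.275, 0.09],
  [-0.057, -0.295, 0.093],
  [-0.057, -0.295, 0.093],
  [-0.057, -0.295, 0.093],
], turn=[0, 0, 0, 0, 0, 0, 0, 0, 0, 0])

```text
clock: 18.0
ee_pos: [0.5, 0.3283, 0.0989]
tool_rot: [3.139, 0.003, -0.114]
ft_force: [-0.2, -1.9, -0.2]
width: 0.0598
grasp_force: 0.0
```

```bash
python3 -c "
from h import *
go(.5005,.329,.034,-6.65); print(arm.read_state()['ee_pos'])"
```

```text
delta [0.0004, -0.0007, 0.0649] turn 0.14
[0.50004522 0.32834484 0.09890012]
```

>>> servo_tool([
  [0, 0, 0.02],
  [0, 0, 0.04],
  [0, 0, 0.055],
  [0, 0, 0.063],
  [0, 0, 0.065],
  [0, 0, 0.065],
  [0, 0, 0.065],
], turn=[0, 0, 0, 0, 0, 0, 0])

```text
clock: 18.58
ee_pos: [0.5024, 0.3272, 0.0371]
tool_rot: [-3.141, -0.001, -0.117]
ft_force: [-0.3, -0.4, 0.2]
width: 0.0602
grasp_force: 0.0
```

>>> servo_tool([
  [0, 0, 0],
  [0, 0, 0],
  [0, 0, 0],
  [0, 0, 0],
  [0, 0, 0],
  [0, 0, 0],
  [0, 0, 0],
  [0, 0, 0],
], turn=[0, 0, 0, 0, 0, 0, 0, 0], hand=0.01, squeeze=35)

```text
clock: 19.25
ee_pos: [0.5019, 0.3278, 0.0364]
tool_rot: [-3.141, -0.001, -0.117]
ft_force: [-0.2, 0.9, 2.6]
width: 0.0258
grasp_force: 35.0
```

>>> servo_tool([
  [0, 0, -0.01],
  [0, 0, -0.03],
  [0, 0, -0.06],
  [0, 0, -0.1],
  [0, 0, -0.13],
  [0, 0.01, -0.15],
  [0, 0.04, -0.165],
  [0, 0.07, -0.165],
  [0, 0.11, -0.165],
  [0, 0.15, -0.165],
], turn=[0, 0, 0, 0, 0, 0, 0, 0, 0, 0])

```text
clock: 20.08
ee_pos: [0.4834, 0.1774, 0.2018]
tool_rot: [3.141, -0.0, -0.115]
ft_force: [1.2, -0.5, -1.2]
width: 0.0254
grasp_force: 35.0
```

```bash
python3 -c "
from h import *
go(.5375,-.351,.19,-.7)"
```

```text
delta [0.1145, 0.5186, 0.0118] turn -5.9
```

>>> servo_tool([
  [0.008, 0.036, 0],
  [0.016, 0.072, 0],
  [0.024, 0.108, 0],
  [0.032, 0.144, 0],
  [0.04, 0.18, 0],
  [0.048, 0.216, 0],
  [0.056, 0.252, 0],
  [0.064, 0.288, 0],
  [0.072, 0.324, 0],
  [0.08, 0.36, 0],
], turn=[-1, -2, -3, -4, -5, -5.9, -5.9, -5.9, -5.9, -5.9])

```text
clock: 20.92
ee_pos: [0.5211, -0.1901, 0.2016]
tool_rot: [-3.142, 0.001, -0.014]
ft_force: [1.0, 0.8, -1.3]
width: 0.0257
grasp_force: 35.0
```

```bash
python3 -c "
from h import *
go(.5375,-.351,.13,-.7)"
```

```text
delta [0.0186, 0.1606, 0.0716] turn -0.1
```

>>> servo_tool([
  [0.004, 0.036, 0],
  [0.008, 0.072, 0],
  [0.013, 0.108, 0.01],
  [0.017, 0.14, 0.03],
  [0.0186, 0.16, 0.05],
  [0.0186, 0.16, 0.065],
  [0.0186, 0.16, 0.07],
  [0.0186, 0.16, 0.07],
  [0.0186, 0.16, 0.07],
  [0.0186, 0.16, 0.07],
], turn=[0, 0, 0, 0, 0, 0, 0, 0, 0, 0])

```text
clock: 21.75
ee_pos: [0.5389, -0.3482, 0.1329]
tool_rot: [3.14, -0.002, -0.013]
ft_force: [-0.1, -0.5, -1.1]
width: 0.026
grasp_force: 35.0
```

```bash
python3 -c "
from h import *
go(.5375,-.351,.105,-.7); print(arm.read_state()['ee_pos'])
for n in('side','top'):
  im=snapshot(n); cv2.imwrite(f'pics/{n}9.png',im)
  for l in('lid_grip','tub'): print(n,l,[(np.round(w(n,d['centre']),4),round(d['confidence'],2)) for d in models.pinpoint(l,n)[:1]])
a=cv2.imread('pics/top9.png')[140:284,330:474]; b=cv2.imread('pics/side9.png')[230:384,180:360]
cv2.imwrite('pics/c9.png',np.hstack([cv2.resize(a,(400,400)),cv2.resize(b,(400,400))]))"
```

```text
delta [-0.0013, 0.0028, 0.0279] turn -0.02
[ 0.53886345 -0.34818562  0.13290629]
side lid_grip [(array([ 0.5354, -0.3512,  0.1273]), 0.82)]
side tub [(array([ 0.5346, -0.3533, -0.0024]), 0.94)]
top lid_grip [(array([0.7156, 0.2621, 0.001 ]), 0.69)]
top tub [(array([ 0.5342, -0.3512, -0.0016]), 0.61)]
```

View pics/c9.png

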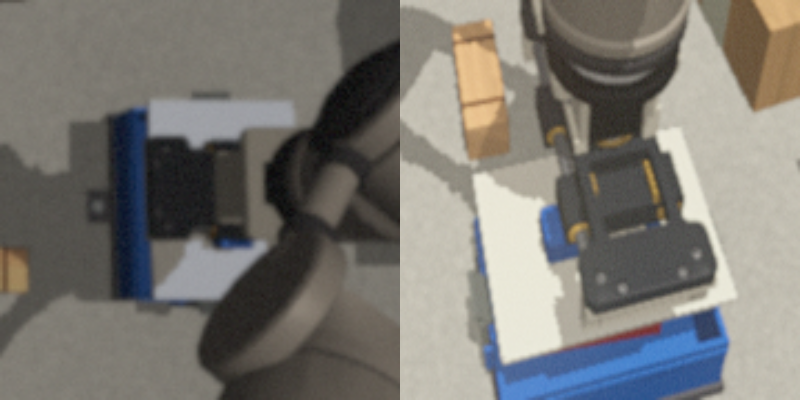

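The lid sits level above the tub, square to it and between the clips. Lowering to the rim.

>>> servo_tool([
  [-0.001, 0.002, 0.005],
  [-0.002, 0.0028, 0.012],
  [-0.002, 0.0028, 0.018],
  [-0.002, 0.0028, 0.022],
  [-0.002, 0.0028, 0.025],
  [-0.002, 0.0028, 0.027],
  [-0.002, 0.0028, 0.029],
  [-0.002, 0.0028, 0.029],
], turn=[0, 0, 0, 0, 0, 0, 0, 0])

```text
clock: 22.72
ee_pos: [0.5361, -0.3513, 0.1018]
tool_rot: [-3.141, 0.0, -0.014]
ft_force: [0.4, 0.6, -0.5]
width: 0.0256
grasp_force: 35.0
```

>>> servo_tool([
  [0, 0, 0.001],
  [0, 0, 0.002],
  [0, 0, 0.003],
  [0, 0, 0.004],
  [0, 0, 0.004],
], turn=[0, 0, 0, 0, 0])

```text
clock: 23.13
ee_pos: [0.5365, -0.3516, 0.0989]
tool_rot: [3.141, -0.001, -0.014]
ft_force: [-0.1, -0.1, 2.8]
width: 0.0256
grasp_force: 35.0
```

The rim is in and the clips are starting to resist. Letting go, then pressing on the bar with closed fingers.

>>> servo_tool([
  [0, 0, 0],
  [0, 0, 0],
  [0, 0, 0],
  [0, 0, 0],
  [0, 0, -0.015],
  [0, 0, -0.035],
  [0, 0, -0.05],
  [0, 0, -0.055],
  [0, 0, -0.055],
], turn=[0, 0, 0, 0, 0, 0, 0, 0, 0], hand=0.05)

```text
clock: 23.88
ee_pos: [0.5366, -0.3518, 0.1545]
tool_rot: [3.14, -0.002, -0.014]
ft_force: [-0.3, -0.3, 0.3]
width: 0.0498
grasp_force: 0.0
```

>>> servo_tool([
  [0, 0, 0],
  [0, 0, 0],
  [0, 0, 0],
  [0, 0, 0],
  [0, 0, 0],
  [0, 0, 0],
  [0, 0, 0],
  [0, 0, 0],
  [0, 0, 0],
], turn=[0, 0, 0, 0, 0, 0, 0, 0, 0], hand=0, squeeze=15)

```text
clock: 24.63
ee_pos: [0.5361, -0.3514, 0.1532]
tool_rot: [3.141, -0.0, -0.014]
ft_force: [-0.2, 0.8, -0.6]
width: 0.0007
grasp_force: 0.0
```

```bash
python3 -c "
from h import *
s=arm.read_state(); print(s['ee_pos'],s['width'])
for n in('side',):
  im=snapshot(n)
  for l in('lid_grip','tub'): print(n,l,[(np.round(w(n,d['centre']),4),round(d['confidence'],2)) for d in models.pinpoint(l,n)[:1]])
go(.536,-.351,.121,-.7)"
```

```text
[ 0.53607625 -0.35138209  0.15322299] 0.0006950435397946232
side lid_grip [(array([ 0.5325, -0.3496,  0.0959]), 0.81)]
side tub []
delta [-0.0001, -0.0004, 0.0323] turn -0.09
```

>>> servo_tool([
  [0, 0, 0.012],
  [0, 0, 0.024],
  [0, 0, 0.032],
  [0, 0, 0.035],
  [0, 0, 0.037],
  [0, 0, 0.039],
  [0, 0, 0.041],
  [0, 0, 0.042],
], turn=[0, 0, 0, 0, 0, 0, 0, 0])

```text
clock: 25.45
ee_pos: [0.5362, -0.3515, 0.1113]
tool_rot: [3.141, -0.0, -0.014]
ft_force: [-0.1, -0.1, 0.4]
width: 0.0011
grasp_force: 0.0
```

>>> servo_tool([
  [0, 0, 0.001],
  [0, 0, 0.002],
  [0, 0, 0.003],
  [0, 0, 0.0035],
], turn=[0, 0, 0, 0])

```text
clock: 25.78
ee_pos: [0.5361, -0.3514, 0.1083]
tool_rot: [3.141, -0.0, -0.014]
ft_force: [-2.3, 2.1, 7.9]
width: 0.0007
grasp_force: 3.6
```

>>> servo_tool([
  [0, 0, 0.001],
  [0, 0, 0.001],
  [0, 0, 0.002],
  [0, 0, 0.002],
], turn=[0, 0, 0, 0])

```text
clock: 26.12
ee_pos: [0.5361, -0.3514, 0.1082]
tool_rot: [3.14, -0.001, -0.014]
ft_force: [-5.3, 3.7, 14.0]
width: 0.0006
grasp_force: 7.3
```

>>> servo_tool([
  [0, 0, 0.001],
  [0, 0, 0.002],
  [0, 0, 0.003],
  [0, 0, 0.003],
], turn=[0, 0, 0, 0])

```text
clock: 26.45
ee_pos: [0.5362, -0.3514, 0.1081]
tool_rot: [3.139, -0.002, -0.013]
ft_force: [-10.3, 7.4, 30.5]
width: 0.0008
grasp_force: 15.4
```

>>> servo_tool([
  [0, 0, -0.01],
  [0, 0, -0.04],
  [0, 0, -0.08],
  [0, 0.0, -0.11],
  [-0.03, -0.03, -0.12],
  [-0.06, -0.06, -0.12],
  [-0.09, -0.09, -0.12],
  [-0.12, -0.12, -0.12],
  [-0.14, -0.15, -0.12],
  [-0.14, -0.18, -0.12],
], turn=[0, 0, 0, 0, 0, 0, 0, 0, 0, 0])

```text
clock: 27.28
ee_pos: [0.3947, -0.1675, 0.2226]
tool_rot: [-3.141, 0.002, -0.015]
ft_force: [2.0, 0.8, 0.5]
width: 0.0004
grasp_force: 0.0
```

```bash
python3 -c "
from h import *
s=arm.read_state(); print(s['ee_pos'],s['ft_force'])
for n in('side','top'):
  im=snapshot(n); cv2.imwrite(f'pics/{n}10.png',im)
  for l in('lid_grip','tub','block_mid'): print(n,l,[(np.round(w(n,d['centre']),4),round(d['confidence'],2)) for d in models.pinpoint(l,n)[:1]])
a=cv2.imread('pics/top10.png')[150:280,340:470]; b=cv2.imread('pics/side10.png')[270:384,190:350]
cv2.imwrite('pics/c10.png',np.hstack([cv2.resize(a,(360,400)),cv2.resize(b,(440,400))]))"
```

```text
[ 0.39467258 -0.16746559  0.22261514] [2.03433276 0.77059094 0.5325691 ]
side lid_grip [(array([ 0.5301, -0.3517,  0.0867]), 0.86)]
side tub []
side block_mid []
top lid_grip [(array([ 0.5395, -0.3579,  0.0871]), 0.63)]
top tub []
top block_mid [(array([ 0.4823, -0.1543,  0.0209]), 0.93)]
```

View pics/c10.png

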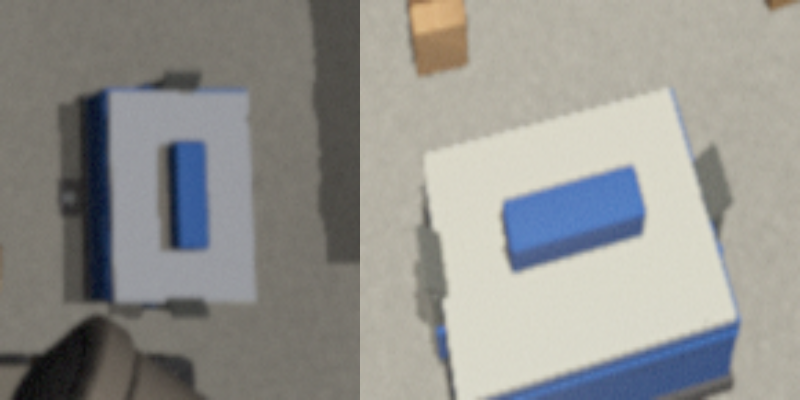

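```bash
python3 -c "
from h import *
for n in('side','top'):
  for s in(1,-1):
    print(n,s,'nose',w2px(n,[.536+s*.0775,-.351,.0735]),'plate edge',w2px(n,[.536+s*.079,-.351,.073]),'plate edge +5mm',w2px(n,[.536+s*.079,-.351,.078]))
b=cv2.imread('pics/side10.png'); t=cv2.imread('pics/top10.png')
f=lambda i,x,y:cv2.resize(i[y:y+32,x:x+42],(390,297),interpolation=cv2.INTER_CUBIC)
g=lambda a:np.clip(a.astype(float)*1.3,0,255).astype(np.uint8)
cv2.imwrite('pics/c11.png',g(np.vstack([np.hstack([f(b,185,328),f(b,425-185,305)]),np.hstack([f(t,380,168),f(t,380,230)])])))"
```

```text
side 1 nose [np.float64(314.2), np.float64(323.0)] plate edge [np.float64(315.0), np.float64(322.9)] plate edge +5mm [np.float64(315.3), np.float64(321.4)]
side -1 nose [np.float64(220.9), np.float64(344.8)] plate edge [np.float64(220.0), np.float64(345.2)] plate edge +5mm [np.float64(219.9), np.float64(343.7)]
top 1 nose [np.float64(403.5), np.float64(178.8)] plate edge [np.float64(403.4), np.float64(178.2)] plate edge +5mm [np.float64(404.1), np.float64(177.9)]
top -1 nose [np.float64(406.6), np.float64(246.2)] plate edge [np.float64(406.5), np.float64(246.9)] plate edge +5mm [np.float64(407.3), np.float64(247.0)]
```

View pics/c11.png

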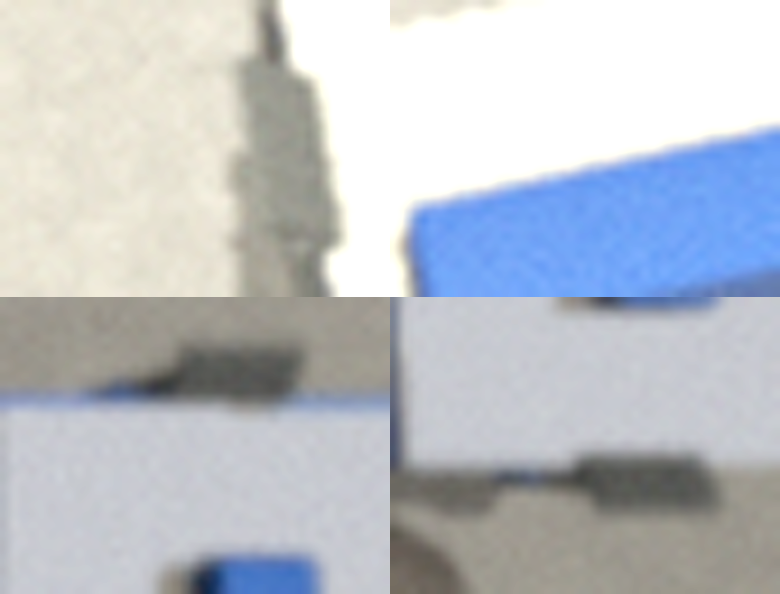

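The last crop shows both clip noses reaching over the plate edge (top view, rows about 178 and 246), and the lid is at its home height. Handing in.

```bash
python3 -c "
from h import *
print(arm.finish_job())"
```

```text
the job is handed in; nothing more can be done
None
```

The job is done and handed in at about 27 s of the 70 s: the wedge was knocked loose with the block, the block is back flat on the bench, the wedge is in the tub, and the lid is pressed home with both clips showing over its edge.

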